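Lever the decorating wheel up onto its levelling fork

ROBOT

A 7-joint arm with a two-finger parallel gripper is mounted at the origin on the work surface. World frame = base frame: x ahead of the robot, y to its left, z up, the work surface at z = 0. Lengths are in m, angles in rad, forces in N, time in s.
With the tool pointing down it reaches from about 0.4 to 0.85 m from the base axis. Payload 4.5 kg.
Tool frame: the origin (TCP) lies at the centre of the arm's flange, where the gripper is bolted on; the fingertips stand 166 mm ahead of it and the grasp point (between the pads) lies 147 mm ahead of it (r.grip_depth is the distance from the TCP to the grasp point, in m); z points along the fingers, y is the line along which they close (so a half turn about z gives the same grasp; the last joint's range is limited). The gripper opens to 88 mm and grips with 3 to 60 N. Pads are 18 mm wide; open, the fingers measure 123 mm over their backs; the gripper's body (75 mm by 187 mm) begins 45 mm behind the grasp point.
Start: joints at [1.357, 0.689, -0.195, 1.565, 0.157, 0.902, -0.215], TCP at [0.153, -0.606, 0.405] pointing down, gripper open.
Joint ranges: [-3.01, 3.01], [-0.46, 2.08], [-1.47, 1.51], [0.13, 2.56], [-1, 4.14], [0.04, 2.09], [-2.66, 2.66]. Speed limits (rad/s): [2.57, 2.57, 3.14, 3.14, 3.14, 3.14, 3.14].

INTERFACE

Orientations are given as a unit quaternion [x, y, z, w].
In Python, from plant import status, cams, r, finder gives the robot as it stands.
- The arm moves only by the tool play_rows, never from a script. Its argument "rows" is a list of rows, each a list of 7 numbers: the opening in per cent of the stroke, from 0 (shut) to 100 (fully open), then the shift along the tool's x, y, z in m, then the turn, a rotation vector about the tool's x, y, z in degrees. A call has 1 to 8 rows; each row shifts and turns the commanded pose from where the row before left it, along the tool's axes as they then stand; what a row does not reach is not made up. A row lasts 1/8 s, in which the tool goes at most 62.5 mm and 10.7 degrees, less where a joint would pass 70% of its speed; a pose out of reach is approached as far as the arm can. A call with a gripper value outside its range is refused whole. The fingers move at their own pace and stop on an object; "grip_force" is the grip in N (left out, the last holds). Time passes only in rows, so rows that do not move let the fingers close. It gives the time, the measured TCP pose, the force, the opening and the grip force at its end, in the units of the state.
- status.get_state(): the state, without advancing time (a new reading comes with each control period).
- cams.snapshot(name): name is "side" or "top" or "wrist"; returns the picture (400x640x3 uint8, red, green, blue); there is no depth.
- cams.camera_params(name): a dict with "vfov" (degrees; the focal length in pixels is half the picture's height over the tangent of half this angle, whatever the lens; pixels are square), "cx", "cy" (the principal point, pixels), "distortion" ([k1, k2, p1, p2, k3] as OpenCV has them; the pictures are not rectified), "R" (3x3) and "t" (3): a world point X has camera coordinates R X + t; the wrist camera has in their place "tool_from_camera" (4x4, takes a point from camera to tool coordinates, whose origin is the TCP and whose axes are the flange's). Camera axes: x right, y down, z forward; pixel columns grow to the right and rows downward; lengths in m; the calibration is good to about 2 mm. A picture is of the moment at which its call begins: read the wrist's pose just before it. camera_params takes no time and is no camera call.
- r.finish_job(): hands the job in; it is judged then, once.
Trained networks look in the newest picture that a camera, given by its name, has taken for a name from the list of things; names that differ only in an ending like _2 or _b are one class to them, and where a whole thing is asked for, a point or a joint stands for the part that bears it (a point fixed in the world has none). Each returns a list of dicts, best first, with "score" (0 to 1); they miss things now and then, are a little off and sometimes report something else, mostly with a low value. They report only what shows in the picture. A call takes as long as a camera call.
- finder.spot_in(camera, label): "at" ([x, y, z] in m, in the coordinates of the camera as it stood for that picture, good to about 4 mm: the middle of the surface that is visible of it).
- finder.regions_of(camera, label): "mask" (400x640 bool, what is visible of it).
The state is a dict: "clock": time; "q": joint angles; "qd": joint speeds; "joint_torque": joint torques, N m; "tool_pos": TCP position; "eef_rot": TCP orientation; "contact_force": force on the tool from outside, world axes, zero at the start; "moment": the same for the moment, N m; "opening": opening from 0.0 (shut) to 1.0 (fully open); "finger_force": force on a finger pad.
Only numpy, scipy, OpenCV 4.12 (cv2) and the standard library are available. Lean on these libraries where they do the work, as an engineer would, in place of code of your own. Each camera call takes 0.05 s, during which the arm holds its last target. There are 200 camera calls.

TASK

The heavy decorating wheel stands nose-down. Take the pry bar from its rest, lay it over the fulcrum block and push its blade under the wheel's front edge until it bears firmly but gently on the rubber buffer; then lever the wheel up just far enough for the yellow spring fork to slip under its front feet, and ease it down on the fork without a bump, leaving the bar lying in place over the fulcrum. Do not touch the wheel with the hand, shove it along, or disturb the other things.

Things in the scene. Friction and masses are not known exactly. Their poses are not given: they have to be found in the camera images.
- bar_grip (a point): Place to hold on the pry bar's red handle, half-way up: 200 mm behind the blade's tip, 9 mm above the bar's flat underside, 23 mm behind its centre of mass, 100 mm ahead of the handle's end; 22 mm wide here. Axes: x along the bar towards the tip, z up, away from the flat underside. The bar is used flat underside down.
- bar_tip (a point): Centre of the blade's end face, 4 mm above the flat underside. Axes as bar_grip.
- bar: The pry bar: straight, 300 mm long, 22 mm wide, 0.45 kg; red handle 170 mm long and 18 mm thick, then a steel blade 130 mm long and 8 mm thick, one flat underside common to both. Origin on the underside, 170 mm behind the tip, 30 mm ahead of bar_grip. Axes as bar_grip.
- bar_rest: Wooden rest fixed on the bench that the bar lies on at the start, on two blocks 28 mm long, 60 mm wide and 30 mm high, 106 mm either side of its origin along its x; between them is only an 8 mm thick strip. Origin on the bench at its middle.
- bed: Green steel plate fixed to the bench, 6 mm thick, 340 x 250 mm, carrying fulcrum, fork and wheel. Origin on the bench below the middle of the wheel's front edge (to 2 mm). x points level from fulcrum to wheel, the way the bar goes in; z up. It reaches from x = -95 to 245 mm. Fork guides 24 mm high stand at y = +-85 mm, x = -90 to -35 mm.
- fulcrum: Wooden fulcrum block fixed on the bed 40 mm before the wheel's front edge, 30 mm (x) by 70 mm (y), crowned by a lying steel round of 8 mm radius along y. Origin at its foot, on the bed plate. Axes as bed.
- fulcrum_top (a point): Highest line of the steel round, at mid-width, 31 mm above the bench; the round's centre line is 8 mm below. The bar's flat underside lies on it.
- wheel: Loose decorating wheel, about 8 kg (varies), 33 N at its front edge: blue iron slab 240 x 220 x 18 mm on rubber feet, turntable and white pot stuck on top, 175 mm high in all. Origin on the bed plate under the front edge; axes level at the start though the slab slopes nose-down 0.062 rad; x to its rear. Front feet at y = +-85 mm, 32 mm wide, 5 to 35 mm behind the front edge.
- lip (a point): Middle of the slab's lower front edge, under which the blade goes: 22 mm above the bed plate (28 above the bench) at the start, 34 mm (40) when level on the fork. The fork slips in when it is about 0.5 mm higher than that. Between the front feet the space under the slab is open up to the rubber buffer.
- heel (a point): Foot of the rear feet, at mid-width, on the bed plate: the wheel tips about this.
- mount: Buffer mount fixed under the slab; origin at lip, x to the rear. It carries a black rubber buffer, 50 mm wide, reaching 17 mm down, that stops the blade's tip. Its adjuster is set anew each time: its face is 11 to 22 mm behind the front edge, unseen, found by feel. It yields 1 mm per 10 N. As the bar turns level its tip creeps 2 to 4 mm forward, so draw it back a little before levering.
- fork (a joint): Travel (m) along the bed's x of the yellow spring fork: two prongs 12 mm high, 24 mm wide at y = +-85 mm, crossbar 8 mm high at x = -100 mm. A spring of about 4 N pushes it towards the wheel: about 0.006 while the prongs bear on the faces of the front feet (start), 0.028 when fully under them. It slips in by itself as soon as the feet are lifted over it.
- bowl_blue: Bystander: blue bowl, 110 mm across, 35 mm high. Origin at its underside; leave alone.
- bowl_black: Bystander: black bowl, 116 mm across, 32 mm high. Origin at its underside; leave alone.
- bowl_teal: Bystander: green glazed bowl, 104 mm across, 36 mm high. Origin at its underside; leave alone.
- bowl_pink: Bystander: terracotta bowl, 100 mm across, 34 mm high. Origin at its underside; leave alone.
- bat: Bystander: white plaster block, 90 x 60 x 30 mm. Origin at its underside; leave alone.

How it is judged:
On the way, in this order (a step that is already met when the one before it is completed fails the run):
1. the bar's tip is under the wheel's front edge and bears on the buffer with at least 3 N, the wheel not yet raised (contact force between bar and mount above 3 N and x of bar_tip in the frame of bed above 0.008 m and value of joint fork below 0.015 m), for 0.2 s.
2. the wheel is levered up by the bar on the fulcrum and the fork has slipped fully under the front feet (value of joint fork above 0.023 m and contact force between bar and fulcrum above 5 N and contact force between bar and wheel above 5 N), for 0.1 s.
At the end, for the whole second after the job is handed in: The fork is fully under the front feet (travel over 0.023 m), the wheel rests on it (more than 6 N) at rest with its front edge 37 to 42.5 mm above the bench, and the released bar lies still over the fulcrum with its tip still under the front edge (value of joint fork above 0.023 m and contact force between wheel and fork above 6 N and z of lip in the frame of bed between 0.037 and 0.0425 m and angular speed of wheel below 0.05 rad/s and linear speed of bar below 0.02 m/s and contact force between bar and fulcrum above 0.5 N and x of bar_tip in the frame of bed above 0 m); the robot touches nothing.
It fails at once if the bar is rammed into the rubber buffer (over 18 N) (contact force between bar and mount above 18 N).
It fails at once if the wheel is raised more than 7 mm above its level height (z of lip in the frame of bed above 0.047 m).
It fails at once if the wheel is dropped or jerked (turning faster than 0.6 rad/s) (angular speed of wheel above 0.6 rad/s).
It fails at once if the wheel's rear feet are shoved along more than 6 mm, or the hand or arm touches the wheel (distance of heel from where it was at the start of the episode above 0.006 m or contact force between any of the fingers, the arm and wheel above 1 N).
It fails at once if another thing is shifted by more than 20 mm (distance of any of bowl_blue, bowl_black, bowl_teal, bowl_pink, bat from where it was at the start of the episode above 0.02 m).
It also fails if it takes over 53 s, if anything falls off the work surface, if the arm or the gripper's body presses on something with over 40 N, if the wrist force passes 120 N, or if a joint passes its speed limit or range.

## Working session

There is one attempt and no reset: what is moved stays moved. The work goes in short steps, Python scripts to look and compute and a tool call to move; the robot and the scene stay as the last step left them, time stands still between calls to the robot, and variables do not carry over. Pictures are saved under pics/ and viewed, at most 10 in all, crops included, and the job is handed in when it is done.

Besides the shell and the picture viewer there is one more tool, called after "Emit:" as a command line: name --pt "numbers of a row" for each row, then --argument value for the rest. play_rows: Moves the arm, as the interface text tells. Its arguments: {"type":"object","properties":{"rows":{"type":"array","items":{"type":"array","items":{"type":"number"}}},"grip_force":{"type":"number"}},"required":["rows"]}

```bash
ls; mkdir -p pics; cat > h.py <<'E'
import numpy as np,cv2
from plant import status,cams,r,finder
from scipy.spatial.transform import Rotation as Ro
def snap(n,f=None):
    im=cams.snapshot(n)
    if f: cv2.imwrite('pics/'+f,im[:,:,::-1])
    return im
def K(n):
    p=cams.camera_params(n);f=200/np.tan(np.radians(p['vfov'])/2)
    return np.array([[f,0,p['cx']],[0,f,p['cy']],[0,0,1]]),np.array(p['distortion'],float),p
def pose(n):
    _,_,p=K(n)
    if 'R' in p: R=np.array(p['R']);return R.T,-R.T@np.array(p['t'])
    T=np.array(p['tool_from_camera']);s=status.get_state();Rt=Ro.from_quat(s['eef_rot']).as_matrix()
    return Rt@T[:3,:3],Rt@T[:3,3]+np.array(s['tool_pos'])
def w(n,a): R,t=pose(n);return R@np.array(a)+t
def pix(n,u,v,z):
    k,d,_=K(n);q=cv2.undistortPoints(np.array([[[u,v]]],float),k,d)[0,0]
    R,t=pose(n);ray=R@np.array([q[0],q[1],1]);return t+ray*(z-t[2])/ray[2]
def proj(n,X):
    k,d,_=K(n);R,t=pose(n);c=(np.atleast_2d(X)-t)@R
    return cv2.projectPoints(c,np.zeros(3),np.zeros(3),k,d)[0][:,0]
E
python3 - <<'E'
from h import *
s=status.get_state();print({k:np.round(v,3) for k,v in s.items()})
for c in ['top','side']:
    snap(c,c+'0.png')
    R,t=pose(c);print(c,t.round(3),R[:,2].round(2))
    for l in ['bar','bar_rest','fulcrum','wheel','bed','fork','bowl_blue','bowl_black','bowl_teal','bowl_pink','bat']:
        print(c,l,[(round(o['score'],2),w(c,o['at']).round(3).tolist()) for o in finder.spot_in(c,l)[:2]])
E
```

```text
pics
{'clock': np.float64(0.0), 'q': array([ 1.357,  0.69 , -0.194,  1.566,  0.157,  0.903, -0.215]), 'qd': array([-0.   ,  0.   , -0.   , -0.   , -0.001, -0.001, -0.001]), 'joint_torque': array([-0.0000e+00, -5.2756e+01, -1.2670e+00, -1.5343e+01, -5.3000e-02,
        6.0000e-03,  0.0000e+00]), 'tool_pos': array([ 0.153, -0.606,  0.404]), 'eef_rot': array([ 0.992,  0.124, -0.   , -0.001]), 'contact_force': array([-0.291,  0.873,  0.262]), 'moment': array([-0.006,  0.053, -0.047]), 'finger_force': np.float64(0.0), 'opening': np.float64(0.996)}
top [ 0.217 -0.024  1.51 ] [ 0.22 -0.   -0.98]
top bar [(0.88, [0.498, -0.323, 0.047])]
top bar_rest [(0.7, [0.504, -0.326, 0.007])]
top fulcrum [(0.45, [0.579, 0.074, 0.025]), (0.33, [0.435, 0.432, 0.016])]
top wheel [(0.57, [0.562, 0.218, 0.093])]
top bed [(0.63, [0.554, 0.074, 0.006]), (0.47, [0.563, 0.218, 0.095])]
top fork [(0.6, [0.578, 0.021, 0.015])]
top bowl_blue [(0.94, [0.753, -0.1, 0.021])]
top bowl_black [(0.82, [0.551, -0.508, 0.014])]
top bowl_teal [(0.87, [0.435, 0.434, 0.02])]
top bowl_pink [(0.78, [0.55, 0.461, 0.017])]
top bat [(0.87, [0.343, -0.095, 0.031]), (0.62, [0.564, 0.22, 0.091])]
side [-0.023  0.583  0.982] [ 0.46 -0.47 -0.75]
side bar [(0.55, [0.481, -0.328, 0.04])]
side bar_rest [(0.71, [0.493, -0.323, 0.007])]
side fulcrum [(0.75, [0.573, 0.077, 0.028])]
side wheel [(0.65, [0.543, 0.246, 0.094])]
side bed [(0.56, [0.508, 0.085, 0.009])]
side fork [(0.76, [0.561, 0.019, 0.014])]
side bowl_blue [(0.6, [0.748, -0.114, 0.023])]
side bowl_black [(0.96, [0.55, -0.523, 0.016])]
side bowl_teal [(0.75, [0.439, 0.422, 0.016])]
side bowl_pink [(0.9, [0.555, 0.457, 0.016])]
side bat [(0.95, [0.338, -0.096, 0.028])]
```

View pics/top0.png

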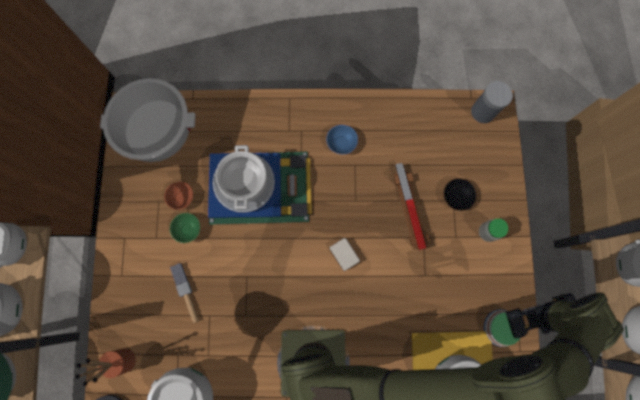

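View pics/side0.png

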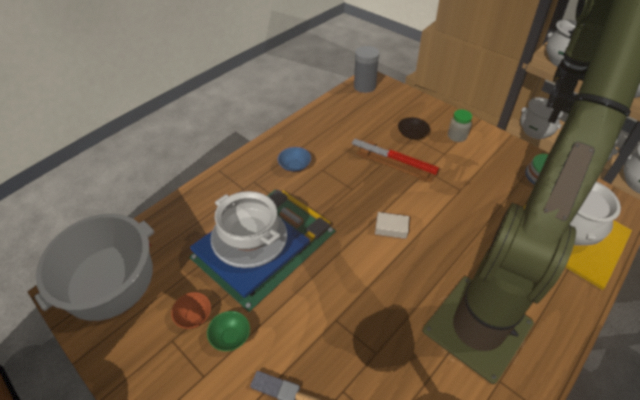

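Top view: the bar lies with its blade tip at about (401,165) and its handle end at (422,247), and world +x is up in the image. The wheel stands left of the fulcrum (292,185), so bed x points roughly along world +y. The side view agrees. Next I take axes from the masks.

```bash
cat > ax.py <<'E'
from h import *
def rect(c,l,z):
    m=finder.regions_of(c,l)[0]; k=m['mask'].astype(np.uint8)
    q=cv2.findContours(k,0,2)[0]; q=max(q,key=cv2.contourArea)
    P=np.array([pix(c,*p[0],z)[:2] for p in q],dtype=np.float32)
    (cx,cy),wh,a=cv2.minAreaRect(P); return m['score'],(round(cx,4),round(cy,4)),np.round(wh,4),round(a,2),cv2.boxPoints(((cx,cy),wh,a)).round(3).tolist()
E
python3 - <<'E'
from ax import *
snap('top')
for l,z in [('bar',.044),('bed',.006),('fulcrum',.03),('wheel',.045),('fork',.015)]: print(l,rect('top',l,z))
p=cams.camera_params('wrist');print(np.round(p['tool_from_camera'],3),p['vfov'],p['cx'],p['cy'],p['distortion'])
s=status.get_state();R=Ro.from_quat(s['eef_rot']).as_matrix();print(R.round(3))
print((R.T@(np.array([.46,-.33,.36])-s['tool_pos'])).round(3))
E
```

```text
bar (0.55, (0.5066, -0.3239), array([0.2963, 0.0304]), 13.15, [[0.35899999737739563, -0.34299999475479126], [0.3659999966621399, -0.3720000088214874], [0.6539999842643738, -0.3050000071525574], [0.6470000147819519, -0.2750000059604645]])
bed (0.87, (0.577, 0.1859), array([0.2572, 0.3534]), 2.58, [[0.4410000145435333, 0.3569999933242798], [0.4569999873638153, 0.004000000189989805], [0.7129999995231628, 0.014999999664723873], [0.6970000267028809, 0.36800000071525574]])
fulcrum (0.7, (0.5787, 0.073), array([0.0732, 0.0304]), 0.7, [[0.5419999957084656, 0.08799999952316284], [0.5419999957084656, 0.05700000002980232], [0.6150000095367432, 0.057999998331069946], [0.6150000095367432, 0.08900000154972076]])
wheel (0.78, (0.593, 0.2321), array([0.2527, 0.2424]), 1.49, [[0.46399998664855957, 0.3499999940395355], [0.4699999988079071, 0.1080000028014183], [0.722000002861023, 0.11400000005960464], [0.7160000205039978, 0.3569999933242798]])
fork (0.8, (0.5832, 0.0177), array([0.1937, 0.0119]), 1.49, [[0.4860000014305115, 0.020999999716877937], [0.4860000014305115, 0.008999999612569809], [0.6800000071525574, 0.014000000432133675], [0.6800000071525574, 0.026000000536441803]])
[[-0.001 -0.967 -0.254  0.065]
 [ 1.    -0.    -0.001 -0.   ]
 [ 0.001 -0.254  0.967  0.02 ]
 [ 0.     0.     0.     1.   ]] 70.85138238092878 320.6981025583754 202.87328833193243 [-0.00986714  0.          0.          0.          0.        ]
[[ 0.969  0.245  0.   ]
 [ 0.245 -0.969 -0.   ]
 [ 0.     0.    -1.   ]]
[ 0.365 -0.192  0.045]
```

Emit:
play_rows --pt "100 0.052 -0.0275 0.006 0 0 0" --pt "100 0.052 -0.0275 0.006 0 0 0" --pt "100 0.052 -0.0275 0.007 0 0 0" --pt "100 0.052 -0.0275 0.007 0 0 0" --pt "100 0.052 -0.0275 0.007 0 0 0" --pt "100 0.052 -0.0275 0.006 0 0 0" --pt "100 0.052 -0.027 0.006 0 0 0" --pt "100 0 0 0 0 0 0"

```text
clock: 2.5
tool_pos: [0.4636, -0.3253, 0.3595]
eef_rot: [0.992, 0.129, 0.002, -0.001]
contact_force: [-0.1, 0.1, 0.4]
opening: 1.001
finger_force: 0.0
```

```bash
python3 - <<'E'
from ax import *
snap('wrist','w1.png')
print(rect('wrist','bar',.045)); print([w('wrist',o['at']).round(4) for o in finder.spot_in('wrist','bar_grip')[:2]])
s=status.get_state();R=Ro.from_quat(s['eef_rot']).as_matrix();print(R.round(3),s['tool_pos'],np.round(s['contact_force'],2))
E
```

```text
(0.82, (0.5013, -0.3323), array([0.2783, 0.0222]), 11.96, [[0.3630000054836273, -0.3499999940395355], [0.367000013589859, -0.3720000088214874], [0.6399999856948853, -0.3140000104904175], [0.6349999904632568, -0.2930000126361847]])
[array([ 0.5248, -0.3277,  0.0401])]
[[ 0.97   0.244 -0.001]
 [ 0.244 -0.97  -0.001]
 [-0.001  0.001 -1.   ]] [ 0.45836299 -0.33133553  0.35974362] [-0.93  0.15  0.5 ]
```

View pics/w1.png

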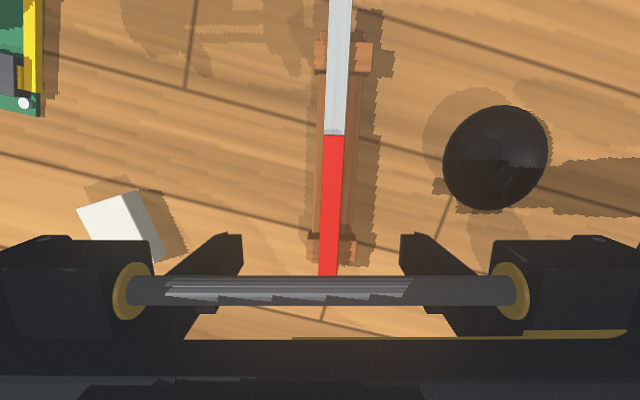

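The wrist view shows the red handle running from the blade boundary at (334,134) down to (328,275), where the gripper hides it. The arm was still settling, so I re-measure at rest.

```bash
cat > bar.py <<'E'
from ax import *
def bar(zh):
    im=snap('wrist').astype(int)
    red=((im[:,:,0]>150)&(im[:,:,1]<90)&(im[:,:,2]<90)).astype(np.uint8)
    q=max(cv2.findContours(red,0,1)[0],key=cv2.contourArea)
    P=np.array([pix('wrist',*p[0],zh)[:2] for p in q],dtype=np.float32)
    vx,vy,x0,y0=cv2.fitLine(P,cv2.DIST_L2,0,.01,.01).ravel()
    d=np.array([vx,vy]); c=np.array([x0,y0])
    return P,d,c
E
python3 - <<'E'
from bar import *
s=status.get_state();print(s['tool_pos'])
P,d,c=bar(.048)
if d[0]<0:d=-d
t=(P-c)@d; n=(P-c)@np.array([-d[1],d[0]]); c=c+np.array([-d[1],d[0]])*(n.min()+n.max())/2
b=c+d*t.max();g=b-d*.07
print('boundary',b,'grip',g,'yaw',np.degrees(np.arctan2(d[1],d[0])),'width',np.ptp(n),'len',np.ptp(t))
R=Ro.from_quat(s['eef_rot']).as_matrix();print('tool yaw',np.degrees(np.arctan2(R[1,0],R[0,0])))
print('shift',R.T@(np.array([*g,.039+.147])-s['tool_pos']))
E
```

```text
[ 0.45836299 -0.33133553  0.35974362]
boundary [ 0.5239855  -0.32253975] grip [ 0.4556279  -0.33761415] yaw 12.435969 width 0.021864023 len 0.1651745
tool yaw 14.134851597503049
shift [-0.00398696  0.00530112  0.17375197]
```

Emit:
play_rows --pt "100 -0.002 0.003 0.05 0 0 1.5" --pt "100 -0.002 0.0025 0.05 0 0 0" --pt "100 0 0 0.045 0 0 0" --pt "100 0 0 0.028 0 0 0" --pt "100 0 0 0.0 0 0 0" --pt "20 0 0 0 0 0 0" --pt "15 0 0 0 0 0 0" --pt "10 0 0 0 0 0 0" --grip_force 50

```text
clock: 3.7
tool_pos: [0.4568, -0.3371, 0.1879]
eef_rot: [0.994, 0.111, 0.001, 0.001]
contact_force: [0.1, 0.9, 0.6]
opening: 0.684
finger_force: 0.0
```

Emit:
play_rows --pt "10 0 0 0 0 0 0" --pt "10 0 0 0 0 0 0"

```text
clock: 3.95
tool_pos: [0.4566, -0.3368, 0.187]
eef_rot: [0.994, 0.111, 0.0, 0.0]
contact_force: [0.6, 0.1, 0.6]
opening: 0.457
finger_force: 0.0
```

Emit:
play_rows --pt "5 0 0 0 0 0 0" --pt "5 0 0 0 0 0 0" --pt "5 0 0 0 0 0 0" --pt "5 0 0 0 0 0 0" --pt "5 0 0 -0.01 0 0 0" --pt "5 0 0 -0.03 0 0 0" --pt "5 0 0 -0.04 0 0 0" --pt "5 0 0 -0.04 0 0 0"

```text
clock: 4.95
tool_pos: [0.4559, -0.3363, 0.3078]
eef_rot: [0.994, 0.111, -0.001, -0.001]
contact_force: [0.6, 0.0, -5.3]
opening: 0.241
finger_force: 50.0
```

```bash
python3 - <<'E'
from bar import *
s=status.get_state();R=Ro.from_quat(s['eef_rot']).as_matrix()
g=s['tool_pos']+R@[0,0,.147];print(s['clock'],s['opening'],s['finger_force'],s['tool_pos'],np.degrees(np.arctan2(R[1,0],R[0,0])),s['contact_force'],s['moment'])
E
```

```text
4.95 0.2412347792747369 49.99346572905779 [ 0.45587977 -0.33626842  0.3077845 ] 12.721105004314873 [ 0.60188264  0.04733725 -5.26976682] [-0.10158361  0.02219971 -0.01056286]
```

```bash
cat > plan.py <<'E'
from h import *
def cur():
    s=status.get_state();return np.array(s['tool_pos']),Ro.from_quat(s['eef_rot'])
def Rg(yaw,pitch): # pitch nose-down deg
    return Ro.from_euler('z',yaw,degrees=True)*Ro.from_euler('x',180,degrees=True)*Ro.from_euler('y',-pitch,degrees=True)
def rows(p0,R0,p1,R1,n):
    rv=(R0.inv()*R1).as_rotvec()
    for i in range(n):
        a=R0*Ro.from_rotvec(rv*i/n)
        print(np.round(a.inv().apply((p1-p0)/n),4).tolist(),np.round(np.degrees(rv/n),2).tolist())
E
python3 - <<'E'
from plan import *
p,R=cur(); rows(p,R,np.array([.577,-.03,.447]),Rg(92,0),8)
E
```

```text
[0.0232, -0.034, -0.0174] [-0.02, 0.0, -9.91]
[0.0287, -0.0295, -0.0174] [-0.02, 0.0, -9.91]
[0.0333, -0.0242, -0.0174] [-0.02, 0.0, -9.91]
[0.037, -0.0181, -0.0174] [-0.02, 0.0, -9.91]
[0.0396, -0.0114, -0.0174] [-0.02, 0.0, -9.91]
[0.0409, -0.0044, -0.0174] [-0.02, 0.0, -9.91]
[0.0411, 0.0027, -0.0174] [-0.02, 0.0, -9.91]
[0.04, 0.0097, -0.0174] [-0.02, 0.0, -9.91]
```

Emit:
play_rows --pt "5 0.0232 -0.034 -0.0174 0 0 -9.9" --pt "5 0.0287 -0.0295 -0.0174 0 0 -9.9" --pt "5 0.0333 -0.0242 -0.0174 0 0 -9.9" --pt "5 0.037 -0.018 -0.0174 0 0 -9.9" --pt "5 0.0396 -0.0114 -0.0174 0 0 -9.9" --pt "5 0.041 -0.0044 -0.0174 0 0 -9.9" --pt "5 0.041 0.0027 -0.0174 0 0 -9.9" --pt "5 0.04 0.0097 -0.0174 0 0 -9.9"

```text
clock: 5.95
tool_pos: [0.5773, -0.0296, 0.4463]
eef_rot: [0.693, 0.721, -0.001, -0.0]
contact_force: [-0.1, -0.3, -4.6]
opening: 0.243
finger_force: 50.0
```

Emit:
play_rows --pt "5 0 0 0 0 0 0" --pt "5 0 0 0 0 0 0" --pt "5 0 0 0 0 0 0"

```text
clock: 6.32
tool_pos: [0.5771, -0.0322, 0.4452]
eef_rot: [0.696, 0.718, -0.001, -0.0]
contact_force: [-0.1, 0.1, -4.2]
opening: 0.24
finger_force: 50.0
```

```bash
python3 - <<'E'
from plan import *
from ax import rect
p,R=cur();print(p,R.as_matrix().round(3).tolist())
snap('wrist','w2.png')
for l,z in [('fulcrum',.03),('fork',.014)]: print(l,rect('wrist',l,z))
for l in ['fulcrum_top','lip','bar_tip','fork']: print(l,[(round(o['score'],2),w('wrist',o['at']).round(4)) for o in finder.spot_in('wrist',l)[:2]])
E
```

```text
[ 0.57713798 -0.0322491   0.44517411] [[-0.031, 1.0, -0.002], [1.0, 0.031, -0.002], [-0.002, -0.002, -1.0]]
fulcrum (0.71, (0.6121, 0.0716), array([0.0293, 0.0113]), 85.91, [[0.6050000190734863, 0.05700000002980232], [0.6169999837875366, 0.05700000002980232], [0.6190000176429749, 0.0860000029206276], [0.6079999804496765, 0.08699999749660492]])
fork (0.91, (0.496, 0.0934), array([0.0275, 0.0343]), 1.66, [[0.4819999933242798, 0.10999999940395355], [0.4830000102519989, 0.07599999755620956], [0.5099999904632568, 0.07699999958276749], [0.5090000033378601, 0.11100000143051147]])
fulcrum_top [(0.51, array([0.6137, 0.0707, 0.03  ])), (0.47, array([0.5758, 0.0278, 0.3051]))]
lip [(0.93, array([0.6112, 0.1409, 0.0483]))]
bar_tip [(0.82, array([0.5751, 0.0311, 0.303 ]))]
fork [(0.94, array([0.6243, 0.0853, 0.0181])), (0.26, array([0.6186, 0.0715, 0.0064]))]
```

View pics/w2.png

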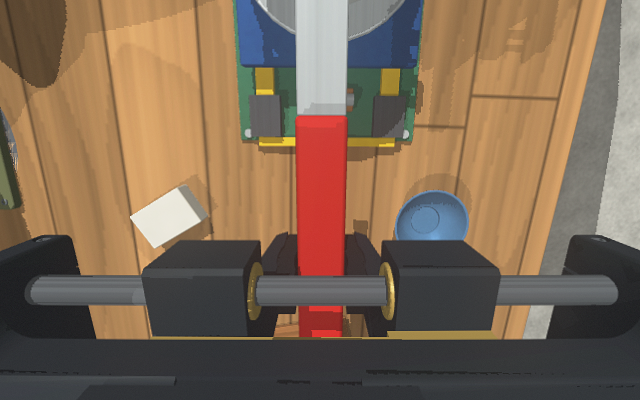

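The wrist view shows the bar over the bed. The blue slab's front edge is at row ~66 (columns 240–418), the prongs at (264,82) and (390,82), the crossbar at row ~142, and the fulcrum's right end at (350,100). Next I fit the bed frame from the colours.

```bash
python3 - <<'E'
from plan import *
import cv2
im=cv2.imread('pics/w2.png')[:,:,::-1].astype(int);r_,g,b=im[...,0],im[...,1],im[...,2]
blue=(b>110)&(r_<70)&(g<110); yel=(r_>170)&(g>130)&(b<80); grn=(g>r_+25)&(g>b+5)&(r_<90)
W=lambda u,v,z:pix('wrist',u,v,z)[:2]
E=[]
for c in list(range(246,292))+list(range(352,412)):
    v=np.where(blue[40:100,c])[0]
    if len(v):E.append(W(c,40+v.max()+.5,.046))
E=np.array(E);l=np.polyfit(E[:,0],E[:,1],1);print('slab edge y at .577:',np.polyval(l,.577),'slope deg',np.degrees(l[0]),np.std(E[:,1]-np.polyval(l,E[:,0])),E[:,0].min(),E[:,0].max())
# slab side edges
for v in (50,60): 
    u=np.where(blue[v,200:450])[0]+200; print('slab sides',v,W(u.min()-.5,v,.046),W(u.max()+.5,v,.046))
P=[]
for lo,hi in((240,290),(360,420)):
    q=[]
    for v in range(72,92):
        u=np.where(yel[v,lo:hi])[0]+lo
        if len(u)>8:q.append([*W((u.min()+u.max())/2,v,.018),np.linalg.norm(W(u.min()-.5,v,.018)-W(u.max()+.5,v,.018))])
    q=np.array(q);print('prong',q.mean(0),np.degrees(np.polyfit(q[:,1],q[:,0],1)[0]));P.append(q.mean(0))
C=[]
for c in range(265,390):
    v=np.where(yel[130:155,c])[0]+130
    if len(v)and not 292<c<350:C.append(W(c,v.max()+.5,.014))
C=np.array(C);l=np.polyfit(C[:,0],C[:,1],1);print('crossbar rear y',np.polyval(l,.577),np.degrees(l[0]))
# bar in hand
red=(r_>150)&(g<90)&(b<90)
for v in(130,160,190,220):
    u=np.where(red[v])[0];print('bar',v,u.min(),u.max(),W((u.min()+u.max())/2,v,.307))
u=np.where(red[100:130,320])[0]+100;print('boundary row',u.min(),W(320,u.min()-.5,.307))
print(cur()[0],cur()[1].apply([0,0,.147]))
E
```

```text
slab edge y at .577: 0.12281480166395285 slope deg 5.38009469142511 0.00749141673893011 0.4800948400169289 0.6832060019036112
slab sides 50 [0.47265617 0.12490473] [0.69075501 0.13200305]
slab sides 60 [0.47840812 0.11383503] [0.61173045 0.11803836]
prong [0.49651073 0.08309956 0.02311102] 1.0039257258637917<stdin>:20: RuntimeWarning: Mean of empty slice.
  ret = ret.dtype.type(ret / rcount)
Traceback (most recent call last):
IndexError: too many indices for array: array is 1-dimensional, but 2 were indexed
```

```bash
python3 - <<'E'
from plan import *
import cv2
im=cv2.imread('pics/w2.png')[:,:,::-1].astype(int);r_,g,b=im[...,0],im[...,1],im[...,2]
blue=(b>g*1.4)&(b>r_*1.6)&(b>35); yel=(r_>b*2)&(g>b*1.7)&(r_>60)&(g>r_*.65)
W=lambda u,v,z:pix('wrist',u,v,z)[:2]
E=[]
for c in list(range(248,292))+list(range(352,410)):
    v=np.where(blue[40:90,c])[0]
    if len(v):E.append([*W(c,40+v.max()+.5,.046),c,40+v.max()])
E=np.array(E);m=np.median(E[:,1]);E=E[abs(E[:,1]-m)<.012]
l=np.polyfit(E[:,0],E[:,1],1);print('slab edge y at .577:',np.polyval(l,.577),'deg',np.degrees(l[0]),np.std(E[:,1]-np.polyval(l,E[:,0])));print(E[::8].round(3).tolist())
for v in (50,56,60): 
    u=np.where(blue[v,200:450])[0]+200; print('sides',v,W(u.min()-.5,v,.046),W(u.max()+.5,v,.046))
for lo,hi in((240,290),(370,410)):
    q=[]
    for v in range(72,92):
        u=np.where(yel[v,lo:hi])[0]+lo
        if len(u)>8:q.append([*W((u.min()+u.max())/2,v,.018),np.linalg.norm(W(u.min()-.5,v,.018)-W(u.max()+.5,v,.018))])
    q=np.array(q)
    if len(q):print('prong',np.median(q,0))
C=[]
for c in list(range(266,292))+list(range(352,388)):
    v=np.where(yel[130:155,c])[0]+130
    if len(v):C.append(W(c,v.max()+.5,.014))
C=np.array(C);l=np.polyfit(C[:,0],C[:,1],1);print('crossbar rear y',np.polyval(l,.577),np.degrees(l[0]))
red=(r_>150)&(g<90)&(b<90)
for v in(130,160,190,220):
    u=np.where(red[v])[0];print('bar',v,u.min(),u.max(),W((u.min()+u.max())/2,v,.307))
u=np.where(red[100:130,320])[0]+100;print('boundary row',u.min(),W(320,u.min()-.5,.307))
p,R=cur();print(p,p+R.apply([0,0,.147]))
E
```

```text
slab edge y at .577: 0.11170255278435826 deg 1.5543794582977506 0.0018395544302619593
[[0.483, 0.109, 248.0, 64.0], [0.492, 0.109, 256.0, 64.0], [0.502, 0.108, 264.0, 65.0], [0.512, 0.107, 272.0, 66.0], [0.522, 0.111, 280.0, 63.0], [0.532, 0.113, 288.0, 62.0], [0.616, 0.115, 356.0, 62.0], [0.626, 0.111, 364.0, 66.0], [0.636, 0.113, 372.0, 65.0], [0.646, 0.112, 380.0, 66.0], [0.656, 0.112, 388.0, 66.0], [0.666, 0.115, 396.0, 64.0], [0.676, 0.115, 404.0, 64.0]]
sides 50 [0.47265617 0.12490473] [0.68952692 0.13195926]
sides 56 [0.47363197 0.11821021] [0.69030161 0.12525854]
sides 60 [0.47346288 0.11368827] [0.68710952 0.12062535]
prong [0.49735207 0.09389074 0.0243798 ]
prong [0.66583902 0.09933269 0.02569182]
crossbar rear y 0.00991928603890645 1.8463810657430422
bar 130 296 346 [0.57518203 0.03395471]
bar 160 296 345 [0.57536812 0.0217487 ]
bar 190 297 344 [0.57577989 0.00888371]
bar 220 297 344 [ 0.57621503 -0.00471226]
boundary row 116 [0.5745941  0.03961692]
[ 0.57777778 -0.03088102  0.44583067] [ 0.57774692 -0.03090421  0.29883068]
```

```bash
cat > geo.py <<'E'
from plan import *
O=np.array([.5811,.1128,0]);YAW=91.85
def tcp(a,d,lift=0,lat=0,h=.010):
    """TCP pose: a nose-down rad, d tip past fulcrum contact, lift along normal"""
    t=np.array([np.cos(a),0,-np.sin(a)]);n=np.array([np.sin(a),0,np.cos(a)])
    c=np.array([-.040,0,.023])+n*.008
    p=c+(d-.2)*t+n*(h+.147+lift)+np.array([0,lat,0])
    return O+Ro.from_euler('z',YAW,degrees=True).apply(p),Rg(YAW,np.degrees(a))
E
python3 - <<'E'
from geo import *
p,R=cur();p1,R1=tcp(.34,.017,.008)
print(p1,R1.as_quat().round(3))
m=p1.copy();m[2]=.44
rows(p,R,m,R1,4);print(m);rows(m,R1,p1,R1,4)
E
```

```text
[ 0.5860984  -0.04195013  0.24712469] [ 0.686  0.708 -0.118  0.122]
[-0.0028, 0.002, 0.0015] [-0.0, -4.87, 0.01]
[-0.0027, 0.002, 0.0017] [-0.0, -4.87, 0.01]
[-0.0025, 0.002, 0.0019] [-0.0, -4.87, 0.01]
[-0.0024, 0.002, 0.0021] [-0.0, -4.87, 0.01]
[ 0.5860984  -0.04195013  0.44      ]
[0.0161, -0.0, 0.0455] [0.0, 0.0, 0.0]
[0.0161, -0.0, 0.0455] [0.0, 0.0, 0.0]
[0.0161, -0.0, 0.0455] [0.0, 0.0, 0.0]
[0.0161, -0.0, 0.0455] [0.0, 0.0, 0.0]
```

Emit:
play_rows --pt "5 -0.0028 0.002 0.0015 0 -4.87 0" --pt "5 -0.0027 0.002 0.0017 0 -4.87 0" --pt "5 -0.0025 0.002 0.0019 0 -4.87 0" --pt "5 -0.0024 0.002 0.0021 0 -4.87 0" --pt "5 0.016 0 0.045 0 0 0" --pt "5 0.016 0 0.045 0 0 0" --pt "5 0.015 0 0.042 0 0 0" --pt "5 0 0 0 0 0 0"

```text
clock: 7.68
tool_pos: [0.5851, -0.0409, 0.2972]
eef_rot: [0.685, 0.709, -0.12, 0.119]
contact_force: [0.8, -0.4, -3.9]
opening: 0.241
finger_force: 50.0
```

```bash
python3 - <<'E'
from geo import *
p,R=cur();p1,R1=tcp(.34,.017,.008);rows(p,R,p1,R1,1)
snap('side');snap('wrist','w3.png')
s=status.get_state();print(s['clock'],s['contact_force'],s['moment'])
for l in ['bar_tip','fulcrum_top']: 
  for c in('side','wrist'):
    if l: print(c,l,[(round(o['score'],2),w(c,o['at']).round(4)) for o in finder.spot_in(c,l)[:1]])
im=cv2.imread('pics/w3.png');cv2.imwrite('pics/w3c.png',cv2.resize(im[0:240,200:440],None,fx=2.5,fy=2.5,interpolation=cv2.INTER_CUBIC))
E
```

```text
[0.0157, 0.0013, 0.0475] [-0.34, -0.03, 0.21]
7.775 [-0.87451256  0.82805041 -3.39895607] [ 0.4430134  -0.0982919  -0.00566712]
side bar_tip [(0.87, array([ 0.578 , -0.0136,  0.1265]))]
wrist bar_tip [(0.75, array([ 0.5881, -0.0296,  0.1497]))]
side fulcrum_top [(0.8, array([0.5728, 0.0725, 0.0244]))]
wrist fulcrum_top []
```

View pics/w3c.png

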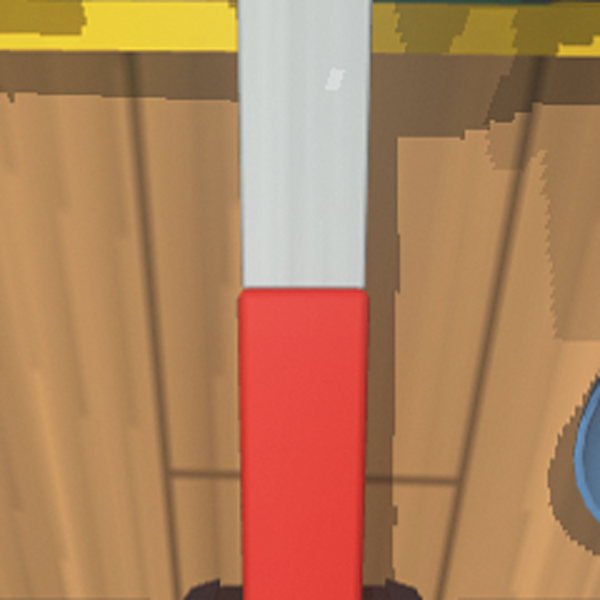

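The wrist crop shows the bar in the hand, straight and central, with its red/steel boundary at crop row ~290. I descend the rest of the way.

Emit:
play_rows --pt "5 0.008 0.0006 0.024 -0.3 0 0.2" --pt "5 0.0077 0.0007 0.0235 0 0 0" --pt "5 0 0 0 0 0 0" --pt "5 0 0 0 0 0 0"

```text
clock: 8.48
tool_pos: [0.5883, -0.0423, 0.2513]
eef_rot: [0.686, 0.707, -0.115, 0.124]
contact_force: [0.1, 0.5, -4.1]
opening: 0.243
finger_force: 50.0
```

```bash
python3 - <<'E'
from geo import *
p,R=cur();p1,R1=tcp(.34,.017,.008);rows(p,R,p1,R1,1)
snap('side','s3.png')
s=status.get_state();print(s['clock'],s['contact_force'],s['moment'])
# predicted points: bar underside/top centre at tip, boundary, handle end, fulcrum ends, lip
g=p+R.apply([0,0,.147]);bp=lambda x,y,z:g+R.apply([x,y,-(z-.010)])
im=cv2.imread('pics/s3.png')
B=lambda x,y,z:O+Ro.from_euler('z',YAW,degrees=True).apply([x,y,z])
red=[bp(.2,.011,0),bp(.2,.011,.008),bp(.2,-.011,.008),bp(.07,-.011,.018),bp(.07,.011,.018),bp(-.1,-.011,.018),bp(-.1,.011,.018)]
wh=[B(-.04,-.035,.031),B(-.04,.035,.031),B(0,-.11,.028),B(0,.11,.028),B(0,.11,.046),B(-.095,-.125,.006),B(-.095,.125,.006)]
sc=4;q=proj('side',np.array(red+wh));c=q.mean(0).astype(int);x0,y0=c[0]-95,c[1]-70
z=cv2.resize(im[y0:y0+140,x0:x0+190],None,fx=sc,fy=sc,interpolation=cv2.INTER_CUBIC)
for i,(u,v) in enumerate(q): cv2.circle(z,(int((u-x0+.5)*sc),int((v-y0+.5)*sc)),3,(0,0,0) if i<7 else (255,255,255),1)
cv2.imwrite('pics/s3c.png',z);print(x0,y0,q.round(1).tolist())
E
```

```text
[0.0018, -0.0022, 0.0038] [0.44, 0.0, -0.2]
8.525 [-0.25704667  0.62938669 -4.77732828] [ 0.44740998 -0.02981914 -0.01763327]
206 130 [[280.9, 214.3], [280.0, 213.2], [285.5, 217.1], [313.0, 181.2], [307.4, 177.6], [348.5, 138.5], [342.7, 135.4], [281.2, 207.9], [298.6, 220.0], [253.9, 203.9], [308.8, 243.2], [308.6, 239.3], [273.6, 188.8], [335.0, 230.0]]
```

View pics/s3c.png

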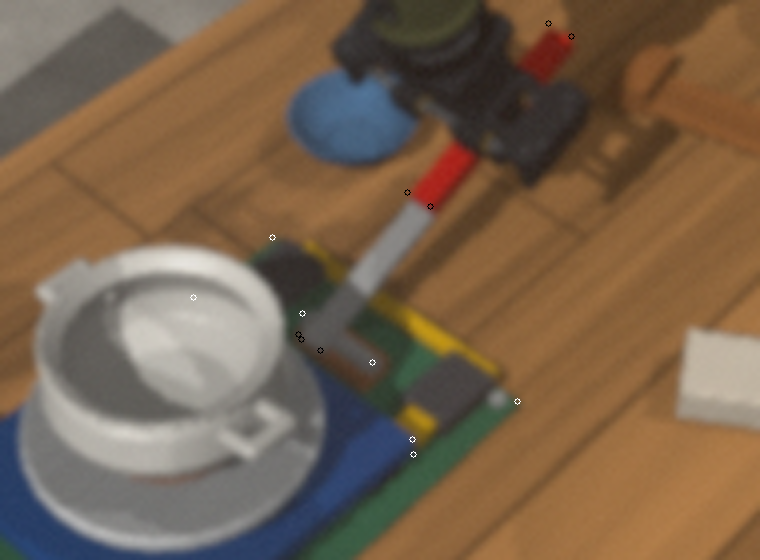

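Emit:
play_rows --pt "5 0.0018 -0.002 0.004 0.4 0 -0.2" --pt "5 0 0 0.003 0 0 0" --pt "5 0 0 0 0 0 0" --pt "5 0 0 0 0 0 0"

```text
clock: 9.02
tool_pos: [0.5858, -0.0431, 0.2427]
eef_rot: [0.685, 0.708, -0.118, 0.121]
contact_force: [0.4, -0.4, -4.8]
opening: 0.242
finger_force: 50.0
```

```bash
cat > st.py <<'E'
from geo import *
import sys
s=status.get_state();p,R=cur();g=p+R.apply([0,0,.147]);Z=Ro.from_euler('z',-YAW,degrees=True)
a=-np.arcsin(R.as_matrix()[2,0]);tip=g+R.apply([.2,0,.006])
print('t',round(s['clock'],2),'a',round(a,4),'tip bed mm',(Z.apply(tip-O)*1e3).round(1),'grasp bed',(Z.apply(g-O)*1e3).round(1),'F bed',Z.apply(s['contact_force']).round(2),'F tool',R.inv().apply(s['contact_force']).round(2),'M',np.round(s['moment'],2),'yaw',np.degrees(np.arctan2(R.as_matrix()[1,0],R.as_matrix()[0,0])).round(2))
E
python3 st.py;python3 -c "
from geo import *
p,R=cur();p1,R1=tcp(.34,.017,0);rows(p,R,p1,R1,1)"
```

```text
t 9.03 a 0.3401 tip bed mm [-18.4   0.7  31.8] grasp bed [-205.     0.5  104.2] F bed [-0.43 -0.35 -4.81] F tool [1.2  0.36 4.68] M [ 0.49 -0.1  -0.02] yaw 91.89
[-0.0004, 0.0003, 0.0035] [-0.08, 0.0, 0.04]
```

Emit:
play_rows --pt "5 0 0 0.0015 0 0 0" --pt "5 0 0 0.001 0 0 0" --pt "5 0 0 0 0 0 0"

```text
clock: 9.4
tool_pos: [0.5857, -0.0439, 0.2403]
eef_rot: [0.685, 0.708, -0.118, 0.121]
contact_force: [-0.6, 0.3, -4.9]
opening: 0.241
finger_force: 50.0
```

Emit:
play_rows --pt "5 0 0 0.001 0 0 0" --pt "5 0 0 0 0 0 0"

```text
clock: 9.65
tool_pos: [0.5858, -0.0442, 0.2394]
eef_rot: [0.685, 0.708, -0.118, 0.121]
contact_force: [0.7, 0.2, -3.7]
opening: 0.243
finger_force: 50.0
```

Emit:
play_rows --pt "5 0 0 0.001 0 0 0" --pt "5 0 0 0 0 0 0"

```text
clock: 9.9
tool_pos: [0.5858, -0.0445, 0.2385]
eef_rot: [0.685, 0.708, -0.118, 0.121]
contact_force: [0.1, 0.6, -3.3]
opening: 0.241
finger_force: 50.0
```

```bash
python3 st.py
```

```text
t 9.9 a 0.34 tip bed mm [-19.9   0.7  27.5] grasp bed [-206.4    0.6   99.9] F bed [ 0.58 -0.11 -3.32] F tool [1.65 0.11 2.94] M [ 0.51 -0.05 -0.06] yaw 91.9
```

Emit:
play_rows --pt "5 0 0 0.001 0 0 0" --pt "5 0 0 0 0 0 0"

```text
clock: 10.15
tool_pos: [0.5858, -0.0449, 0.2375]
eef_rot: [0.685, 0.708, -0.118, 0.121]
contact_force: [-1.2, 0.1, -3.0]
opening: 0.24
finger_force: 50.0
```

```bash
python3 st.py
```

```text
t 10.15 a 0.34 tip bed mm [-20.2   0.7  26.6] grasp bed [-206.8    0.6   98.9] F bed [ 0.12  1.15 -2.99] F tool [ 1.11 -1.14  2.78] M [ 0.54 -0.02 -0.05] yaw 91.9
```

Emit:
play_rows --pt "5 0 0 0.001 0 0 0" --pt "5 0 0 0 0 0 0"

```text
clock: 10.4
tool_pos: [0.5858, -0.0453, 0.2366]
eef_rot: [0.685, 0.708, -0.118, 0.121]
contact_force: [-0.4, -0.0, -3.6]
opening: 0.245
finger_force: 50.0
```

```bash
python3 st.py
```

```text
t 10.4 a 0.34 tip bed mm [-20.6   0.7  25.7] grasp bed [-207.2    0.6   98. ] F bed [-0.01  0.43 -3.63] F tool [ 1.2  -0.43  3.43] M [ 0.59 -0.01 -0.  ] yaw 91.89
```

```bash
python3 - <<'E'
from geo import *
snap('wrist','w4.png')
def m(f):
    im=cv2.imread(f)[:,:,::-1].astype(int);r_,g,b=im[...,0],im[...,1],im[...,2]
    red=(r_>150)&(g<90)&(b<90); gray=(abs(r_-b)<22)&(r_>110)
    o=[]
    col=red[60:200,320];o.append(60+np.where(col)[0].min())
    for v in(130,180):o.append(int(red[v,280:370].sum()))
    for v in(3,15,30,60,90):
        u=np.where(gray[v,285:360])[0];o.append((int(u.min()),int(u.max())))
    return o
for f in('w2','w3','w4'):print(f,m('pics/%s.png'%f))
E
python3 st.py
```

```text
w2 [np.int64(116), 51, 50, (0, 74), (0, 74), (2, 74), (11, 61), (11, 61)]
w3 [np.int64(116), 52, 50, (10, 63), (11, 62), (10, 62), (11, 62), (11, 61)]
w4 [np.int64(116), 52, 50, (10, 63), (10, 63), (10, 62), (10, 62), (11, 61)]
t 10.45 a 0.34 tip bed mm [-20.6   0.7  25.7] grasp bed [-207.1    0.6   98. ] F bed [-0.39 -0.11 -2.84] F tool [0.58 0.11 2.81] M [ 0.56 -0.02 -0.01] yaw 91.9
```

Emit:
play_rows --pt "5 0 0 0.0015 0 0 0" --pt "5 0 0 0 0 0 0" --pt "5 0 0 0 0 0 0"

```text
clock: 10.82
tool_pos: [0.5859, -0.0458, 0.2352]
eef_rot: [0.685, 0.708, -0.118, 0.121]
contact_force: [0.3, -1.0, -3.0]
opening: 0.243
finger_force: 50.0
```

```bash
python3 st.py
```

```text
t 10.82 a 0.3401 tip bed mm [-21.1   0.7  24.3] grasp bed [-207.7    0.6   96.6] F bed [-0.97 -0.27 -3.  ] F tool [0.08 0.28 3.16] M [ 0.65 -0.07  0.01] yaw 91.89
```

Emit:
play_rows --pt "5 0 0 -0.003 0 0 0" --pt "5 0.005 0 0 0 0 0" --pt "5 0.007 0 0 0 0 0" --pt "5 0.007 0 0 0 0 0" --pt "5 0.007 0 0 0 0 0" --pt "5 0.003 0 0 0 0 0" --pt "5 0 0 0 0 0 0" --pt "5 0 0 0 0 0 0"

```text
clock: 11.82
tool_pos: [0.5849, -0.0173, 0.2283]
eef_rot: [0.685, 0.708, -0.118, 0.121]
contact_force: [-0.4, 1.1, -3.1]
opening: 0.242
finger_force: 50.0
```

```bash
python3 st.py
```

```text
t 11.82 a 0.3398 tip bed mm [ 7.4  0.8 17.4] grasp bed [-179.2    0.6   89.7] F bed [ 1.15  0.38 -3.14] F tool [ 2.13 -0.37  2.58] M [ 0.77 -0.01  0.05] yaw 91.89
```

Emit:
play_rows --pt "5 0.0015 0 0 0 0 0" --pt "5 0.0015 0 0 0 0 0" --pt "5 0 0 0 0 0 0"

```text
clock: 12.2
tool_pos: [0.5848, -0.0145, 0.2274]
eef_rot: [0.685, 0.708, -0.118, 0.121]
contact_force: [-0.3, -0.0, -3.2]
opening: 0.244
finger_force: 50.0
```

```bash
python3 st.py
```

```text
t 12.2 a 0.34 tip bed mm [10.2  0.7 16.4] grasp bed [-176.4    0.6   88.8] F bed [-0.02  0.26 -3.24] F tool [ 1.06 -0.26  3.07] M [ 0.56 -0.08  0.02] yaw 91.9
```

Emit:
play_rows --pt "5 0.001 0 0 0 0 0" --pt "5 0 0 0 0 0 0"

```text
clock: 12.45
tool_pos: [0.5848, -0.0135, 0.227]
eef_rot: [0.685, 0.708, -0.118, 0.121]
contact_force: [-0.1, -0.7, -3.3]
opening: 0.243
finger_force: 50.0
```

Emit:
play_rows --pt "5 0.001 0 0 0 0 0" --pt "5 0 0 0 0 0 0"

```text
clock: 12.7
tool_pos: [0.5847, -0.0125, 0.2266]
eef_rot: [0.685, 0.708, -0.118, 0.121]
contact_force: [-0.0, -0.4, -3.7]
opening: 0.241
finger_force: 50.0
```

```bash
python3 st.py
```

```text
t 12.7 a 0.3399 tip bed mm [12.2  0.8 15.7] grasp bed [-174.4    0.6   88. ] F bed [-0.4   0.03 -3.67] F tool [ 0.85 -0.02  3.6 ] M [ 0.57 -0.06 -0.04] yaw 91.91
```

Emit:
play_rows --pt "5 0.0008 0 0 0 0 0" --pt "5 0 0 0 0 0 0"

```text
clock: 12.95
tool_pos: [0.5847, -0.0118, 0.2264]
eef_rot: [0.685, 0.708, -0.118, 0.121]
contact_force: [0.2, 0.5, -3.5]
opening: 0.238
finger_force: 50.0
```

Emit:
play_rows --pt "5 0.0008 0 0 0 0 0" --pt "5 0 0 0 0 0 0"

```text
clock: 13.2
tool_pos: [0.5847, -0.0112, 0.2261]
eef_rot: [0.685, 0.708, -0.118, 0.121]
contact_force: [0.2, 0.0, -3.4]
opening: 0.241
finger_force: 50.0
```

Emit:
play_rows --pt "5 0.0008 0 0 0 0 0" --pt "5 0 0 0 0 0 0"

```text
clock: 13.45
tool_pos: [0.5846, -0.0109, 0.2259]
eef_rot: [0.685, 0.708, -0.119, 0.121]
contact_force: [0.8, -2.3, -2.3]
opening: 0.244
finger_force: 50.0
```

Emit:
play_rows --pt "5 0.0008 0 0 0 0 0" --pt "5 0 0 0 0 0 0"

```text
clock: 13.7
tool_pos: [0.5846, -0.0105, 0.2257]
eef_rot: [0.686, 0.708, -0.119, 0.121]
contact_force: [0.8, -3.8, -2.0]
opening: 0.241
finger_force: 50.0
```

Emit:
play_rows --pt "5 0.0007 0 0 0 0 0" --pt "5 0.0007 0 0 0 0 0" --pt "5 0 0 0 0 0 0" --pt "5 0 0 0 0 0 0"

```text
clock: 14.2
tool_pos: [0.5845, -0.01, 0.2254]
eef_rot: [0.686, 0.707, -0.12, 0.122]
contact_force: [0.2, -6.2, -1.5]
opening: 0.244
finger_force: 50.0
```

```bash
python3 st.py
```

```text
t 14.2 a 0.3435 tip bed mm [13.9  0.8 14. ] grasp bed [-172.4    0.9   87. ] F bed [-6.17  0.02 -1.54] F tool [-5.29 -0.01  3.53] M [-0.74 -0.15  0.03] yaw 91.81
```

Emit:
play_rows --pt "5 -0.002 0 0 0 0 0" --pt "5 -0.0025 0 0 0 0 0" --pt "5 0 0 0 0 0 0"

```text
clock: 14.58
tool_pos: [0.5848, -0.0115, 0.2265]
eef_rot: [0.685, 0.709, -0.117, 0.12]
contact_force: [0.6, -1.1, -3.4]
opening: 0.243
finger_force: 50.0
```

```bash
python3 st.py; python3 - <<'E'
from geo import *
p,R=cur();p0,R0=tcp(.34,.05);rows(p,R,p0,R0,1)
A=np.arange(.34,-.07,-.05)
for a,b in zip(A[:-1],A[1:]):
    x=tcp(a,.05);y=tcp(b,.05);rows(*x,*y,1)
E
```

```text
t 14.57 a 0.3378 tip bed mm [13.6  0.8 15.9] grasp bed [-173.1    0.5   87.8] F bed [-1.12 -0.52 -3.36] F tool [0.06 0.52 3.54] M [ 0.52 -0.05  0.  ] yaw 91.96
[-0.0026, 0.0003, -0.0013] [-0.04, -0.13, 0.1]
[-0.0081, -0.0, 0.0077] [-0.0, 2.86, 0.0]
[-0.0081, -0.0, 0.0077] [-0.0, 2.86, -0.0]
[-0.0081, 0.0, 0.0077] [0.0, 2.86, 0.0]
[-0.0081, -0.0, 0.0077] [0.0, 2.86, 0.0]
[-0.0081, 0.0, 0.0077] [-0.0, 2.86, 0.0]
[-0.0081, -0.0, 0.0077] [-0.0, 2.86, 0.0]
[-0.0081, 0.0, 0.0077] [0.0, 2.86, 0.0]
[-0.0081, 0.0, 0.0077] [0.0, 2.86, -0.0]
```

Emit:
play_rows --pt "5 -0.0025 0 0 0 0 0" --pt "5 -0.0081 0 0.0077 0 2.86 0" --pt "5 -0.0081 0 0.0077 0 2.86 0" --pt "5 -0.0081 0 0.0077 0 2.86 0" --pt "5 -0.0081 0 0.0077 0 2.86 0" --pt "5 0 0 0 0 0 0" --pt "5 0 0 0 0 0 0"

```text
clock: 15.45
tool_pos: [0.5866, -0.0501, 0.207]
eef_rot: [0.692, 0.718, -0.046, 0.048]
contact_force: [-0.9, 7.6, 2.3]
opening: 0.24
finger_force: 50.0
```

```bash
python3 st.py;python3 - <<'E'
from geo import *
p,R=cur();p0,R0=tcp(.14,.05);rows(p,R,p0,R0,1)
E
```

```text
t 15.45 a 0.1333 tip bed mm [14.9  0.3 28.8] grasp bed [-182.6   -0.5   61.3] F bed [7.6  0.64 2.28] F tool [ 7.23 -0.6  -3.27] M [1.42 0.2  0.07] yaw 92.1
[-0.0025, -0.0002, 0.0] [0.11, -0.39, 0.25]
```

The wheel is lifting, but friction carries the tip forward towards the buffer. I unload, draw back further and lever again.

Emit:
play_rows --pt "5 0.0081 0 -0.0077 0 -2.86 0" --pt "5 0.0081 0 -0.0077 0 -2.86 0" --pt "5 0.0071 0 -0.0077 0 -2.86 0" --pt "5 -0.0015 0 0 0 0 0" --pt "5 -0.0015 0 0 0 0 0" --pt "5 0 0 0 0 0 0" --pt "5 0 0 0 0 0 0"

```text
clock: 16.32
tool_pos: [0.5855, -0.0258, 0.2246]
eef_rot: [0.687, 0.713, -0.097, 0.1]
contact_force: [-0.9, 11.0, -6.1]
opening: 0.242
finger_force: 50.0
```

```bash
python3 st.py;python3 - <<'E'
from geo import *
p,R=cur();p0,R0=tcp(.29,.05);rows(p,R,p0,R0,1)
E
```

```text
t 16.32 a 0.2799 tip bed mm [11.3  0.7 22.3] grasp bed [-1.792e+02 -1.000e-01  8.340e+01] F bed [11.07  0.52 -6.12] F tool [12.33 -0.47  2.82] M [2.44 0.01 0.01] yaw 92.1
[0.0022, 0.0001, 0.0] [0.07, -0.58, 0.24]
```

Emit:
play_rows --pt "5 0.0081 0 -0.0077 0 -2.86 0" --pt "5 0 0 0 0 0 0" --pt "5 0 0 0 0 0 0"

```text
clock: 16.7
tool_pos: [0.5849, -0.0213, 0.2303]
eef_rot: [0.686, 0.708, -0.119, 0.121]
contact_force: [-1.0, 0.7, -4.7]
opening: 0.244
finger_force: 50.0
```

```bash
python3 st.py;python3 - <<'E'
from geo import *
p,R=cur();p0,R0=tcp(.34,.05);rows(p,R,p0,R0,1)
E
```

```text
t 16.7 a 0.3403 tip bed mm [ 3.4  0.8 19.4] grasp bed [-183.2    0.9   91.8] F bed [ 0.78  0.98 -4.74] F tool [ 2.31 -0.97  4.21] M [ 0.6  -0.    0.01] yaw 91.82
[0.0079, 0.0005, -0.0009] [-0.13, 0.01, -0.03]
```

Emit:
play_rows --pt "5 0.004 0 0 0 0 0" --pt "5 -0.008 0 0.0077 0 2.86 0" --pt "5 -0.008 0 0.0077 0 2.86 0" --pt "5 -0.008 0 0.0077 0 2.86 0" --pt "5 -0.008 0 0.0077 0 2.86 0" --pt "5 -0.008 0 0.0077 0 2.86 0" --pt "5 0 0 0 0 0 0"

```text
clock: 17.58
tool_pos: [0.5868, -0.0612, 0.2018]
eef_rot: [0.694, 0.719, -0.028, 0.03]
contact_force: [-0.7, 6.8, 2.6]
opening: 0.242
finger_force: 50.0
```

```bash
python3 st.py;python3 - <<'E'
from geo import *
p,R=cur();p0,R0=tcp(.09,.046);rows(p,R,p0,R0,1)
E
```

```text
t 17.57 a 0.0826 tip bed mm [12.6  0.2 32.8] grasp bed [-186.2   -0.2   55.3] F bed [6.84 0.47 2.55] F tool [ 6.61 -0.45 -3.11] M [1.42 0.14 0.1 ] yaw 91.97
[-0.0044, -0.0001, 0.0009] [0.07, -0.42, 0.12]
```

Emit:
play_rows --pt "5 -0.0075 0 0.0077 0 2.86 0" --pt "5 -0.0075 0 0.0077 0 2.86 0" --pt "5 -0.0075 0 0.0077 0 2.86 0" --pt "5 0 0 0 0 0 0" --pt "5 0 0 0 0 0 0"

```text
clock: 18.2
tool_pos: [0.5879, -0.0847, 0.1809]
eef_rot: [0.694, 0.719, 0.023, -0.022]
contact_force: [-1.7, 7.0, 9.3]
opening: 0.244
finger_force: 50.0
```

```bash
python3 st.py;python3 - <<'E'
from geo import *
p,R=cur();p0,R0=tcp(-.06,.046);rows(p,R,p0,R0,1)
snap('top');print([ (o['score'],w('top',o['at']).round(4)) for o in finder.spot_in('top','fork')[:1]])
im=snap('side','s5.png');z=cv2.resize(cv2.imread('pics/s5.png')[170:270,220:345],None,fx=5,fy=5,interpolation=cv2.INTER_CUBIC);cv2.imwrite('pics/s5c.png',z)
E
```

```text
t 18.2 a -0.0641 tip bed mm [11.7 -0.1 41. ] grasp bed [-188.2   -0.7   34.2] F bed [7.07 1.45 9.29] F tool [ 7.65 -1.41 -8.82] M [1.11 0.2  0.22] yaw 92.01
[-0.0061, -0.0004, 0.002] [0.11, -0.23, 0.16]
[(0.81, array([0.5601, 0.0871, 0.019 ]))]
```

View pics/s5c.png

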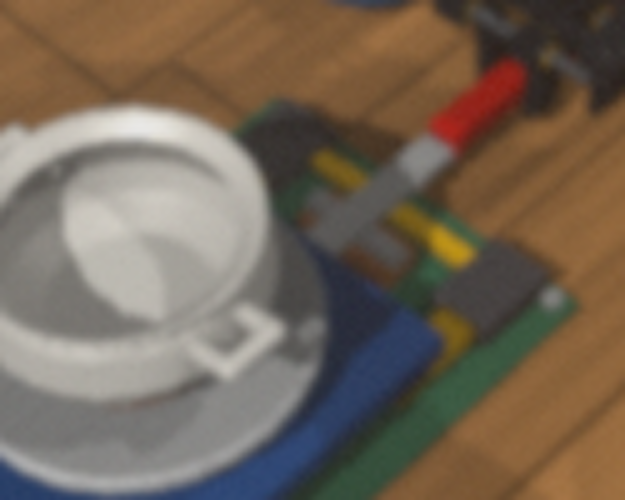

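The side crop shows the yellow crossbar moved in from the bed's edge, now ending near (470,250) in the crop. I check its travel by number.

```bash
python3 - <<'E'
from geo import *
Z=Ro.from_euler('z',-YAW,degrees=True)
for f in('s3','s5'):
    im=cv2.imread('pics/%s.png'%f).astype(int);b,g,r_=im[...,0],im[...,1],im[...,2]
    y=(r_>130)&(g>95)&(b<70)&(g>r_*.65)
    P=[Z.apply(pix('side',u,v,.014)-O)*1e3 for v,u in np.argwhere(y[180:260,260:345])+[180,260]]
    P=np.array(P);P=P[(abs(P[:,1])<62)&(P[:,0]<-55)&(P[:,0]>-130)];print(f,len(P),np.median(P,0).round(1),np.percentile(P[:,0],[10,90]).round(1))
E
python3 st.py
```

```text
t 18.35 a -0.0636 tip bed mm [11.7 -0.1 41. ] grasp bed [-188.3   -0.7   34.3] F bed [6.51 0.99 7.54] F tool [ 6.98 -0.96 -7.11] M [1.12 0.14 0.22] yaw 92.03Traceback (most recent call last):
  File "<stdin>", line 6, in <module>
  File "h.py", line 19, in pix
    R,t=pose(n);ray=R@np.array([q[0],q[1],1]);return t+ray*(z-t[2])/ray[2]
        ~~~~^^^
  File "h.py", line 12, in pose
    _,_,p=K(n)
          ~^^^
  File "h.py", line 9, in K
    p=cams.camera_params(n);f=200/np.tan(np.radians(p['vfov'])/2)
ValueError: time passes only in moves, steps and waits
```

```bash
python3 - <<'E'
from geo import *
Z=Ro.from_euler('z',-YAW,degrees=True)
k,d,_=K('side');R,t=pose('side')
for f in('s3','s5'):
    im=cv2.imread('pics/%s.png'%f).astype(int);b,g,r_=im[...,0],im[...,1],im[...,2]
    y=(r_>110)&(g>80)&(b<80)&(g>r_*.65)
    uv=(np.argwhere(y[180:260,260:345])+[180,260])[:,::-1].astype(float)
    q=cv2.undistortPoints(uv[:,None],k,d)[:,0];ray=np.c_[q,np.ones(len(q))]@R.T
    P=Z.apply(t+ray*((.014-t[2])/ray[:,2])[:,None]-O)*1e3
    P=P[(abs(P[:,1])<62)&(P[:,0]<-50)&(P[:,0]>-130)];print(f,len(P),np.median(P,0).round(1),np.percentile(P[:,0],[10,90]).round(1))
E
```

```text
s3 213 [-110.2   34.6   14. ] [-126.3  -92.8]
s5 216 [-103.8   35.    14. ] [-126.5  -71.1]
```

Emit:
play_rows --pt "5 0.0025 0 -0.001 0 -0.35 0" --pt "5 0.0015 0 -0.001 0 -0.35 0" --pt "5 0 0 0 0 0 0" --pt "5 0 0 0 0 0 0"

```text
clock: 18.85
tool_pos: [0.5877, -0.0825, 0.1826]
eef_rot: [0.695, 0.719, 0.017, -0.017]
contact_force: [-0.6, 3.4, 6.8]
opening: 0.238
finger_force: 50.0
```

```bash
python3 st.py
```

```text
t 18.85 a -0.0487 tip bed mm [11.8 -0.2 39.6] grasp bed [-188.2   -0.5   35.8] F bed [3.41 0.48 6.83] F tool [ 3.74 -0.47 -6.66] M [0.58 0.02 0.27] yaw 91.94
```

Emit:
play_rows --pt "5 0.0015 0 -0.001 0 -0.35 0" --pt "5 0.001 0 -0.001 0 -0.35 0" --pt "5 0 0 0 0 0 0" --pt "5 0 0 0 0 0 0"

```text
clock: 19.35
tool_pos: [0.5873, -0.0806, 0.1837]
eef_rot: [0.695, 0.719, 0.012, -0.013]
contact_force: [1.3, 5.8, 1.3]
opening: 0.242
finger_force: 50.0
```

```bash
python3 st.py
```

```text
t 19.35 a -0.0359 tip bed mm [11.9  0.2 37.9] grasp bed [-1.882e+02  1.000e-01  3.680e+01] F bed [ 5.71 -1.53  1.29] F tool [ 5.75  1.53 -1.08] M [ 0.79 -0.44  0.13] yaw 91.88
```

Emit:
play_rows --pt "5 0.001 0 -0.0003 0 -0.1 0" --pt "5 0.0007 0 0 0 0 0" --pt "5 0 0 0 0 0 0" --pt "5 0 0 0 0 0 0"

```text
clock: 19.85
tool_pos: [0.587, -0.08, 0.1839]
eef_rot: [0.696, 0.718, 0.011, -0.012]
contact_force: [3.1, 1.3, 0.6]
opening: 0.244
finger_force: 50.0
```

```bash
python3 st.py
```

```text
t 19.85 a -0.0323 tip bed mm [12.   0.4 37.4] grasp bed [-188.1    0.5   37. ] F bed [ 1.19 -3.18  0.61] F tool [ 1.21  3.17 -0.57] M [ 0.16 -0.72  0.05] yaw 91.82
```

Emit:
play_rows --pt "5 0 0.001 0 0 0 0" --pt "5 0 0 0 0 0 0" --pt "5 0 0 0 0 0 0" --grip_force 8

```text
clock: 20.23
tool_pos: [0.5875, -0.08, 0.1838]
eef_rot: [0.696, 0.718, 0.01, -0.012]
contact_force: [2.5, -0.9, 1.4]
opening: 0.247
finger_force: 8.0
```

Emit:
play_rows --pt "40 0 0 0 0 0 0" --pt "60 0 0 0 0 0 0" --pt "60 0 0 0 0 0 0" --pt "60 0 0 0 0 0 0"

```text
clock: 20.72
tool_pos: [0.5877, -0.0793, 0.1838]
eef_rot: [0.695, 0.718, 0.011, -0.013]
contact_force: [0.3, 0.1, 0.3]
opening: 0.597
finger_force: 0.0
```

```bash
python3 st.py; python3 - <<'E'
from geo import *
snap('wrist','w6.png')
E
```

```text
t 20.73 a -0.0331 tip bed mm [12.7 -0.  37.5] grasp bed [-1.874e+02 -1.000e-01  3.690e+01] F bed [ 0.06 -0.28  0.35] F tool [ 0.07  0.28 -0.35] M [-0.05 -0.14  0.02] yaw 91.87
```

View pics/w6.png

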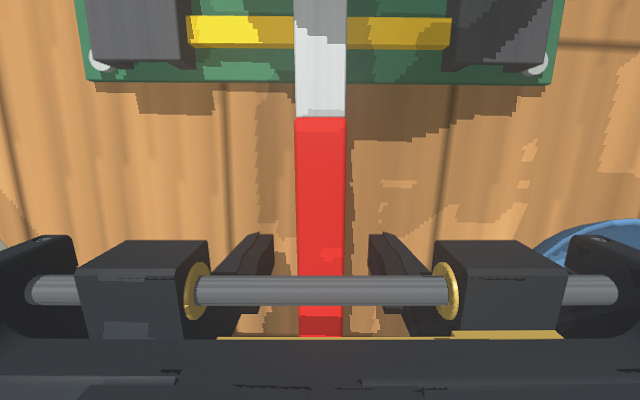

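The wrist view shows the bar released and lying still between the open fingers, with the fork crossbar (row 33) well inside the guides. I retract upward.

Emit:
play_rows --pt "75 0 0 -0.005 0 0 0" --pt "80 0 0 -0.02 0 0 0" --pt "80 0 0 -0.04 0 0 0" --pt "80 0 0 -0.04 0 0 0" --pt "80 0 0 -0.03 0 0 0" --pt "80 0 0 0 0 0 0" --pt "80 0 0 0 0 0 0"

```text
clock: 21.65
tool_pos: [0.5878, -0.084, 0.3189]
eef_rot: [0.695, 0.718, 0.011, -0.012]
contact_force: [0.8, 0.6, 0.3]
opening: 0.803
finger_force: 0.0
```

```bash
python3 - <<'E'
from geo import *
snap('wrist','w7.png')
E
python3 st.py
```

```text
t 21.7 a -0.0329 tip bed mm [  8.    0.3 171.9] grasp bed [-192.1    0.3  171.3] F bed [0.16 1.05 0.08] F tool [ 0.17 -1.05 -0.07] M [-0.06 -0.06  0.03] yaw 91.86
```

View pics/w7.png

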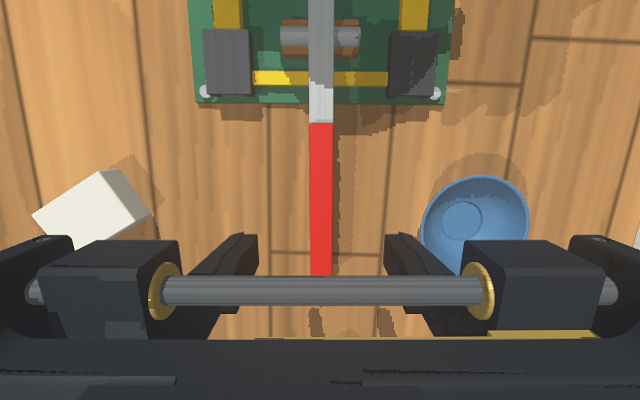

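The bar lies across the fulcrum (320,38) with the handle clear of the hand. The crossbar (row 78) is inside the guides, so the fork is in. I hand the job in.

```bash
python3 -c "
from plant import r
print(r.finish_job())"
```

```text
the job is handed in; nothing more can be done
None
```

I handed the job in at about 21.7 s: by the last pictures and force readings, the wheel rests level on the fork and the released bar lies still over the fulcrum with its tip about 12 mm under the front edge; no verdict came back.

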